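Bring a plated test panel under the thickness probe

ROBOT

A 7-joint arm with a two-finger parallel gripper is mounted at the origin on the work surface. World frame = base frame: x ahead of the robot, y to its left, z up, the work surface at z = 0. Lengths are in m, angles in rad, forces in N, time in s.
With the tool pointing down it reaches from about 0.4 to 0.925 m from the base axis. Payload 4.1 kg.
Tool frame: the origin (TCP) lies midway between the tips of the shut fingers; the grasp point (between the pads) lies 19 mm behind it (manip.grip_depth is the distance from the TCP to the grasp point, in m); x points along the fingers, y is the direction in which the jaws open and shut, and the axes are right-handed (so a half turn about x gives the same grasp; the last joint's range is limited). The gripper opens to 85 mm and grips with 20 to 120 N. Pads are 22 mm wide; open, the fingers measure 114 mm over their backs; the gripper's body (76 mm by 85 mm) begins 54 mm behind the grasp point. The pads swing forward as they close: fully open they stand 13 mm farther back than shut.
Start: joints at [-1.215, 0.398, 0.045, 1.537, -0.019, 1.207, -0.051], TCP at [0.286, 0.584, 0.231] pointing down, gripper open.
Joint ranges: [-2.82, 2.82], [-0.49, 2.23], [-1.37, 1.46], [0, 2.46], [-1.36, 4.5], [0.23, 2], [-2.94, 2.94]. Speed limits (rad/s): [2.57, 2.57, 3.14, 3.14, 3.14, 3.14, 3.14].

INTERFACE

Orientations are given as a unit quaternion [x, y, z, w].
In Python, from workcell import telemetry, eyes, ticket, trace, manip gives the robot as it stands.
- The arm moves only by the tool jog_arm, never from a script. Its argument "motion" is text: rows parted by semicolons, each of 7 numbers parted by spaces: the shift along the tool's x, y, z each as a share of 0.2 m, from -1 to 1, then the turn, a rotation vector about the tool's x, y, z each as a share of 60 degrees, from -1 to 1, then the closure, from 0 (fully open) to 1 (shut). A call has 1 to 12 rows; each row is the pose to reach, as a shift and turn from the pose commanded when the call began, along the tool's axes at that moment; what a row does not reach only later rows make up. A row lasts 1/10 s, in which the tool goes at most 50 mm and 8.59 degrees, less where a joint would pass 70% of its speed; a pose out of reach is approached as far as the arm can. A call with a number of a shift or a turn outside -1 to 1 is refused whole. A call with a gripper value outside its range is refused whole. The fingers move at their own pace and stop on an object; "newtons" is the grip in N (left out, the last holds). Time passes only in rows, so rows that repeat a pose let the fingers close. It gives the time, the measured TCP pose, the force and the opening at its end, in the units of the state.
- telemetry.sense(): the state, without advancing time (a new reading comes with each control period).
- eyes.get_image(name): name is "scene" or "top"; returns a dict with "color" (400x640x3 uint8, blue, green, red), "z_map" (400x640 float32, m along the optical axis (not along the pixel's ray), 0 where there is no reading), "intrinsics" (3x3 intrinsics, pixels), "rvec" (rotation vector, rad) and "tvec" (3), from world to camera coordinates, as OpenCV has them. Camera axes: x right, y down, z forward; pixel columns grow to the right and rows downward; lengths in m; the calibration is good to about 2 mm. A picture is of the moment at which its call begins.
- ticket.job_done(): hands the job in, once; it reports no verdict.
Trained networks look in a picture, given as the dict that the camera call returned (one of the last four; its "shot" number tells which), for a name from the list of things; names that differ only in an ending like _2 or _b are one class to them, and where a whole thing is asked for, a point or a joint stands for the part that bears it (a point fixed in the world has none). Each returns a list of dicts, best first, with "confidence" (0 to 1); they miss things now and then, are a little off and sometimes report something else, mostly with a low value. They report only what shows in the picture. A call takes as long as a camera call. They do not tell look-alikes from the thing itself.
- trace(picture, target): "pixels" (400x640 bool, what is visible of it) and "extent" ([left, top, right, bottom] in pixels, round what is visible of it).
The state is a dict: "time_s": time; "qpos": joint angles; "qvel": joint speeds; "tau": joint torques, N m; "tcp_pos": TCP position; "tcp_rot": TCP orientation; "ft_force": force on the tool from outside, world axes, zero at the start; "wrist_torque": the same for the moment, N m; "gripper_width": finger opening in m.
Only numpy, scipy, OpenCV 4.12 (cv2) and the standard library are available. Lean on these libraries where they do the work, as an engineer would, in place of code of your own. Each camera call takes 0.05 s, during which the arm holds its last target. There are 200 camera calls.

TASK

Set the holder with the copper panel onto the white sled so that its wide and narrow lugs drop fully into the matching slots, then slide the sled along the steel plate, without lifting it off, until the white dot on the copper panel is right under the probe tip. Then press the orange cap down until the probe tip touches the dot, let it spring back up, and leave the panel there with the dot still under the tip. Leave the other holder, the beaker and the bottle where they are.

Things in the scene. Friction and masses are not known exactly. Their poses are not given: they have to be found in the camera images.
- stand: Fixed gauge stand: steel base plate 300 (x) x 190 (y) x 15 mm, origin at the centre of its underside, z up. A column (13 mm radius, 165 mm high) at local x +100, y +78 carries a white arm along local y to a round head (13 mm radius) at x +100, y 0. Arm, clamp and head are 100 to 136 mm above the table, within 17 mm of local x +100. Nothing else stands on the plate but the sled.
- spindle: Sprung probe spindle in the head: 4 mm radius rod with a rounded tip (3 mm radius) below and a flat orange cap on top. It slides only straight down, at most 10 mm, and springs back by itself. Origin at the lowest point of the tip, z up. It takes about 1.6 N to start moving and 4 N more per 10 mm.
- probe_tip (a point): Lowest point of the probe tip, 51 mm above the table at rest, which is 6.5 mm above the copper panel when the holder is seated in the sled.
- cap_top (a point): Centre of the top of the orange cap (15 mm radius, 10 mm thick), straight above the tip and 166 mm above the table at rest; it moves with the spindle. Pressing it 6.5 mm makes the tip touch a panel in place.
- sled: Loose white sled 130 (x) x 66 (y) x 18 mm, about 0.3 kg, on the steel plate, free to slide and turn. Origin at the centre of its underside, z up. Two slots in its top, 11 mm deep, chamfered: a wide one (16 in x by 40 in y) at local x -40 and a narrow one (16 by 18) at local x +40.
- copper_holder: Loose blue holder of the COPPER panel, 0.16 kg, on the table on its lugs. Origin: centre, level with the lugs' underside, z up. Slab 150 (x) x 66 (y) x 10 mm, 9 to 19 mm above it. Lugs 9 mm high: wide (12 in x by 36 in y) at local x -40, narrow (12 by 14) at x +40; 2 mm play all round in the slots. Seated: origin straight above the sled's by 9 mm, x axes the same way, slab flat on the sled.
- copper_holder_dot (a point): Centre of the marked spot: white dot 8 mm across with a black rim 12 mm across, at the holder's local x +50, y 0, on top of the copper panel (96 x 56 x 1.5 mm, on the +x part of the slab), 20.5 mm above the holder's origin.
- copper_holder_fin (a point): Point in the holder's upright grip fin, at its local x -50, y 0, 46 mm above its origin (27 mm above the slab). The fin is 36 (x) x 8 (y) x 40 mm high and stands on the slab, its top 59 mm above the holder's origin; the 8 mm is across the holder's y.
- grey_holder: The other holder, same blue holder, fin and dot, but with a silver-grey panel. Not to be used or moved. Origin as for the copper one.
- beaker: Loose glass beaker, 70 mm across, 85 mm high, origin at the centre of its underside. Not to be moved.
- rinse_bottle: Loose white bottle with a red cap, 60 mm across, 150 mm high, origin at the centre of its underside. Not to be moved.
Not all that is in view belongs to the job. What is meant by the sled is not yellow, and is the larger of those in its own colour. What is shaped like the copper_holder but purple is not meant.

How it is judged:
On the way, in this order (a step that is already met when the one before it is completed fails the run):
1. the copper panel's holder is seated in the sled, both lugs down in their slots (horizontal distance between copper_holder and sled below 0.006 m and z of copper_holder in the frame of sled below 0.012 m and angle between the z axis of copper_holder and the z axis of sled, either way round below 0.06 rad and z of sled in the frame of stand between 0.012 and 0.018 m and angle between sled's own z axis and vertical below 0.05 rad), for 0.2 s.
2. the sled has been slid so that the white dot is within 4 mm of straight under the probe tip, holder still seated, everything at rest (all of step 1 and horizontal distance between copper_holder_dot and probe_tip below 0.004 m and linear speed of each of copper_holder, sled below 0.02 m/s), for 0.3 s.
3. the spindle is pressed down and its tip touches the panel at the dot (horizontal distance between copper_holder and sled below 0.006 m and z of copper_holder in the frame of sled below 0.012 m and angle between the z axis of copper_holder and the z axis of sled, either way round below 0.06 rad and horizontal distance between copper_holder_dot and probe_tip below 0.004 m and contact force between spindle and copper_holder above 0.3 N), for 0.1 s.
At the end, for the whole second after the job is handed in: The copper panel's holder is seated in the sled (origins within 6 mm horizontally, lugs in the slots, level), the sled lies flat on the steel plate, the centre of the white dot is within 4 mm of straight under the probe tip, holder and sled are at rest, and the spindle is back up (within 2 mm) (all of step 2 and distance of probe_tip from where it was at the start of the episode below 0.002 m); the robot touches nothing.
It fails at once if the sled is lifted more than 8 mm off the plate or tipped more than 0.15 rad (z of sled in the frame of stand above 0.023 m or angle between sled's own z axis and vertical above 0.15 rad).
It fails at once if the other holder, the beaker or the bottle is moved more than 20 mm or tipped (distance of any of grey_holder, beaker, rinse_bottle from where it was at the start of the episode above 0.02 m or angle between any of grey_holder, beaker, rinse_bottle's own z axis and vertical above 0.3 rad).
It also fails if it takes over 53 s, if anything falls off the work surface, if the arm or the gripper's body presses on something with over 40 N, if the wrist force passes 120 N, or if a joint passes its speed limit or range.

## Working session

There is one attempt and no reset: what is moved stays moved. The work goes in short steps, Python scripts to look and compute and a tool call to move; the robot and the scene stay as the last step left them, time stands still between calls to the robot, and variables do not carry over. Pictures are saved under pics/ and viewed, about 8 in all and at most 12, crops included, and the job is handed in when it is done.

Besides the shell and the picture viewer there is one more tool, called after "Call:" as name(argument=value, ...) on one line, values as JSON. jog_arm: Moves the arm, as the interface text tells. Its arguments: {"type":"object","properties":{"motion":{"type":"string"},"newtons":{"type":"number"}},"required":["motion"]}

```bash
mkdir -p pics; cat > h.py <<'E'
import numpy as np, cv2
from workcell import telemetry, eyes, ticket, trace, manip
def pts(p):
    K=np.array(p["intrinsics"]);R=cv2.Rodrigues(np.array(p["rvec"],float))[0];t=np.array(p["tvec"],float).ravel()
    z=p["z_map"];v,u=np.mgrid[0:400,0:640]
    c=np.stack([(u-K[0,2])/K[0,0]*z,(v-K[1,2])/K[1,1]*z,z],-1)
    w=(c-t)@R; w[z==0]=np.nan
    return w
def proj(p,X):
    return cv2.projectPoints(np.array(X,float).reshape(-1,3),np.array(p["rvec"],float),np.array(p["tvec"],float),np.array(p["intrinsics"]),None)[0].reshape(-1,2)
E
python3 - <<'E'
from h import *
s=telemetry.sense();print(s,manip.grip_depth)
for n in("top","scene"):
    p=eyes.get_image(n);cv2.imwrite(f"pics/{n}0.png",p["color"]);w=pts(p)
    for t in["stand","spindle","sled","copper_holder","grey_holder","beaker","rinse_bottle"]:
        for d in trace(p,t)[:4]:
            m=d["pixels"];q=w[m];q=q[~np.isnan(q[:,0])]
            print(n,t,round(d["confidence"],2),[int(a) for a in d["extent"]],np.round(np.median(q,0),3) if len(q) else None,np.round(np.percentile(q,98,axis=0),3) if len(q) else None, np.median(p["color"][m],0))
E
```

```text
{'time_s': 0.0, 'qpos': array([-1.21500573,  0.39918147,  0.04503337,  1.53791009, -0.01870938,
        1.20687089, -0.05070114]), 'qvel': array([-1.25583070e-03,  6.31704396e-04,  2.22388922e-03,  5.31592416e-04,
       -1.30767060e-05, -6.57759733e-04, -8.02985632e-04]), 'tau': array([-1.87933224e-04, -4.75120926e+01,  1.36467006e+00, -2.54226851e+01,
        1.16780141e-02,  9.29572270e-03,  2.83398674e-05]), 'tcp_pos': array([0.2852252 , 0.58336471, 0.23025686]), 'tcp_rot': array([ 0.15869381,  0.68902356, -0.16005318,  0.68880026]), 'ft_force': array([0.48339674, 0.7613767 , 0.49712632]), 'wrist_torque': array([ 0.03664105,  0.00776849, -0.01740687]), 'gripper_width': 0.08497457631306815} 0.0187
top stand 0.8 [274, 122, 341, 231] [0.615 0.027 0.015] [0.723 0.116 0.164] [167. 170. 170.]
top sled 0.96 [322, 247, 370, 290] [ 0.33  -0.086  0.018] [ 0.383 -0.027  0.023] [ 21. 202. 214.]
top sled 0.75 [258, 255, 292, 290] [0.324 0.121 0.013] [0.369 0.161 0.018] [200. 209. 213.]
top sled 0.6 [294, 177, 320, 225] [0.523 0.025 0.033] [0.586 0.057 0.038] [193. 203. 211.]
top sled 0.3 [208
[... 792 characters left out ...]
.97 [327, 183, 371, 207] [ 0.337 -0.078  0.017] [ 0.391 -0.021  0.021] [ 10.  178.  213.5]
scene sled 0.7 [287, 218, 341, 254] [0.531 0.034 0.032] [0.59  0.064 0.036] [182. 190. 196.]
scene copper_holder 0.61 [432, 231, 473, 287] [0.282 0.302 0.02 ] [0.349 0.354 0.058] [137.  49. 106.]
scene copper_holder 0.57 [244, 209, 259, 244] [0.692 0.025 0.165] [0.706 0.035 0.168] [ 17.  94. 170.]
scene grey_holder 0.72 [245, 162, 294, 193] [ 0.493 -0.271  0.02 ] [ 0.57  -0.242  0.057] [163.   89.5  64. ]
scene beaker 0.66 [290, 308, 325, 362] [0.712 0.304 0.054] [0.744 0.34  0.086] [119. 121. 115.]
scene rinse_bottle 0.86 [194, 151, 221, 200] [ 0.694 -0.322  0.073] [ 0.717 -0.31   0.15 ] [86. 91. 93.]
```

```bash
python3 - <<'E'
import cv2
a=cv2.imread("pics/top0.png");b=cv2.imread("pics/scene0.png")
cv2.imwrite("pics/a.png",cv2.resize(a[110:330,170:460],None,fx=2.7,fy=2.7,interpolation=cv2.INTER_CUBIC))
cv2.imwrite("pics/b.png",cv2.resize(b[140:370,180:480],None,fx=2.6,fy=2.6,interpolation=cv2.INTER_CUBIC))
E
```

```text
(no output)
```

View pics/a.png

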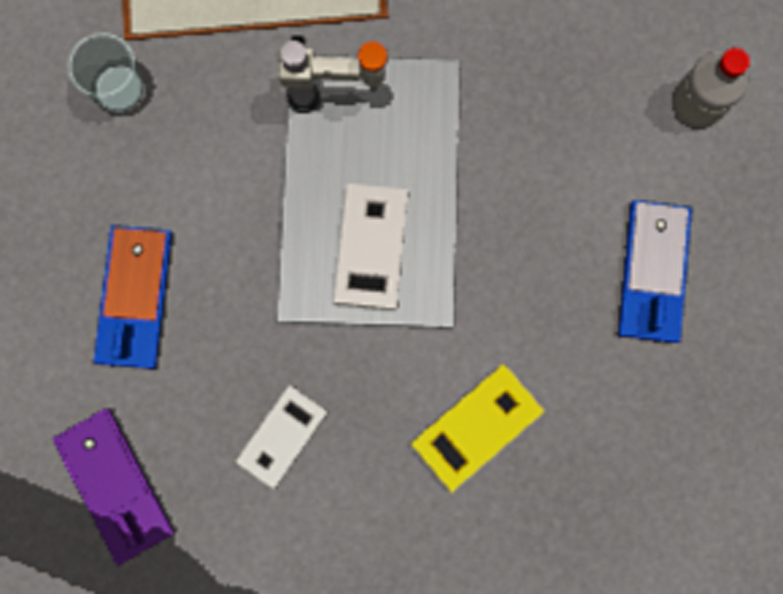

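View pics/b.png

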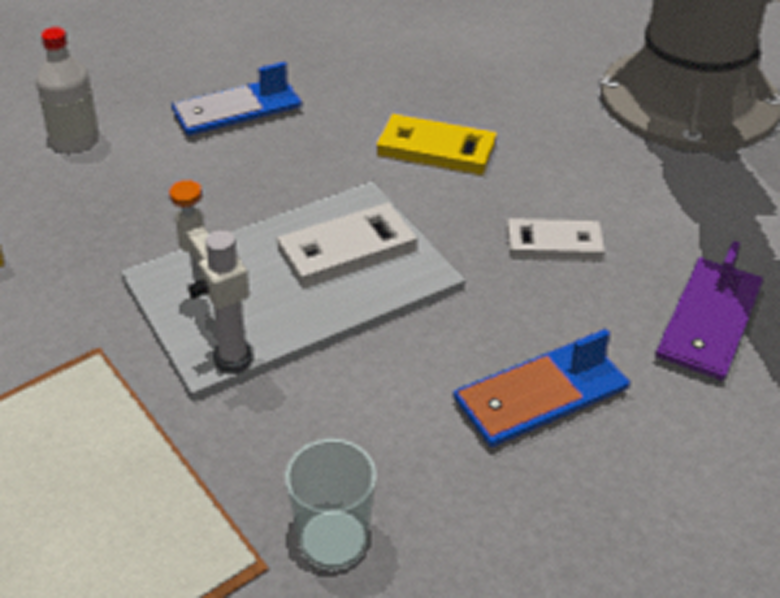

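Seen in the top crop, copper holder candidates are copper/blue (133,297), grey/blue (655,270) and purple (115,485). I choose the copper/blue one. Sled candidates are large white on the plate (370,246), small white (282,437) and yellow (478,428). I choose the large white one.

```bash
cat >> h.py <<'E'
def ray(p,uv,z):
    K=np.array(p["intrinsics"]);R=cv2.Rodrigues(np.array(p["rvec"],float))[0];t=np.array(p["tvec"],float).ravel()
    uv=np.asarray(uv,float).reshape(-1,2)
    d=np.c_[(uv-K[[0,1],[2,2]])/K[[0,1],[0,1]],np.ones(len(uv))]@R; c=-R.T@t
    return c+d*((z-c[2])/d[:,2])[:,None]
def mom(p,m,z,fill=True):
    m=m.astype(np.uint8)
    n,l,st,_=cv2.connectedComponentsWithStats(m)
    if n<2:return None
    m=(l==1+np.argmax(st[1:,4])).astype(np.uint8)
    if fill:
        c,_=cv2.findContours(m,cv2.RETR_EXTERNAL,cv2.CHAIN_APPROX_NONE);cv2.drawContours(m,c,-1,1,-1)
    v,u=np.nonzero(m);X=ray(p,np.c_[u,v],z)[:,:2];c=X.mean(0)
    w,V=np.linalg.eigh(np.cov((X-c).T));a=V[:,1];a=a*np.sign(a[0])
    return c,np.degrees(np.arctan2(a[1],a[0])),np.sqrt(12*w[::-1])*1000,m
def measure(p,near=None,zh=0.0,zs=0.033):
    """holder/sled estimate; zh = height of holder origin, near = approx holder xy"""
    w=pts(p);C=p["color"].astype(int);B,G,R=C[...,0],C[...,1],C[...,2];Z=w[...,2]
    box=lambda c,r:np.hypot(w[...,0]-c[0],w[...,1]-c[1])<r
    o={}
    cu=(R>B+60)&(R>G+40)&box(near,.12)&(Z<.1)
    k=mom(p,cu,zh+.0205)
    if k:
        o["panel"]=k[:3];pm=k[3]>0
        d=pm&(R>150)&(B>110)&(G>120)
        wt=np.where(d,1.,0);v,u=np.nonzero(d)
        if len(u):
            # rim-inclusive centroid: weight by departure from the copper colour
            y0,x0=v.mean(),u.mean();vv,uu=np.mgrid[0:400,0:640];q=pm&(np.hypot(vv-y0,uu-x0)<4)
            ww=np.where(q,np.clip(B-np.median(B[pm])-15,0,None),0)
            o["dot"]=ray(p,[(uu*ww).sum()/ww.sum(),(vv*ww).sum()/ww.sum()],zh+.0205)[0,:2]
    fin=(B>R+25)&(B>G+15)&box(near,.12)&(Z>zh+.052)&(Z<zh+.066)
    k=mom(p,fin,zh+.059)
    if k:o["fintop"]=k[:3]
    return o
E
python3 - <<'E'
from h import *
np.set_printoptions(precision=4,suppress=True)
for n in("top","scene"):
    p=eyes.get_image(n);w=pts(p);C=p["color"].astype(int);B,G,R=C[...,0],C[...,1],C[...,2];Z=w[...,2]
    print(n,measure(p,(.475,.28)))
    on=lambda c,r:np.hypot(w[...,0]-c[0],w[...,1]-c[1])<r
    k=mom(p,on((.525,.027),.1)&(abs(Z-.033)<.006)&(R>150),.033);print("sled",k[:3])
    dk=(k[3]>0)&(R<110)
    nn,l,st,ce=cv2.connectedComponentsWithStats(dk.astype(np.uint8))
    print(" slots",[(st[i,4],ray(p,ce[i],.033)[0,:2]) for i in range(1,nn) if st[i,4]>5])
    pl=on((.59,.03),.25)&(Z>.008)&(Z<.045)&(abs(w[...,1]-.03)<.13)&(w[...,0]>.42)&(w[...,0]<.76)
    k=mom(p,pl,.015);print("plate",k[:3])
    c=cv2.minAreaRect(ray(p,np.argwhere(k[3])[:,::-1],.015)[:,:2].astype(np.float32));print("  rect",c)
    cap=on((.69,.025),.05)&(Z>.14)&(R>B+80)
    k=mom(p,cap,.166);print("cap",k[:3])
    a=cv2.minAreaRect  # crop check
    if n=="top":
        for ctr,s in(((222,220),45),((307,201),45)):
            pass
        im=p["color"][180:260,195:345];cv2.imwrite("pics/c.png",cv2.resize(im,None,fx=5,fy=5,interpolation=cv2.INTER_CUBIC))
E
```

```text
top {'panel': (array([0.4974, 0.2789]), np.float64(-5.599449712425286), array([94.6033, 54.5462])), 'dot': array([0.524 , 0.2767]), 'fintop': (array([0.424 , 0.2847]), np.float64(-4.03631419210788), array([35.9855,  9.3987]))}
sled (array([0.5232, 0.0243]), np.float64(-6.320699714143014), array([129.8704,  65.6985]))
 slots [(np.int32(30), array([0.5632, 0.0201])), (np.int32(76), array([0.4833, 0.0292]))]
plate (array([0.5783, 0.0224]), np.float64(-9.166833553827464), array([284.5522, 187.5117]))
  rect ((0.5903099179267883, 0.025510236620903015), (0.19165919721126556, 0.29991665482521057), 87.42003631591797)
cap (array([0.6894, 0.0206]), np.float64(-1.3015215849664654), array([27.0331, 24.3895]))
scene {'panel': (array([0.5003, 0.2802]), np.float64(-6.128086516066394), array([94.5314, 54.3056])), 'dot': array([0.525 , 0.2761]), 'fintop': (array([0.429 , 0.2895]), np.float64(-3.0978379330730133), array([37.0122, 11.3365]))}
sled (array([0.5259, 0.0256]), np.float64(-6.933919836173105), array([131.0875,  65.0459]))
 slots [(np.int32(44), array([0.4864, 0.0315])), (np.int32(20), array([0.5657, 0.0222]))]
plate (array([0.5934, 0.04  ]), np.float64(0.3956462548383415), array([308.723 , 194.0523]))
  rect ((0.5934167504310608, 0.03154662251472473), (0.19780606031417847, 0.30115288496017456), 87.2681884765625)
cap (array([0.693 , 0.0238]), np.float64(65.49592185526572), array([30.2449, 24.255 ]))
```

View pics/c.png

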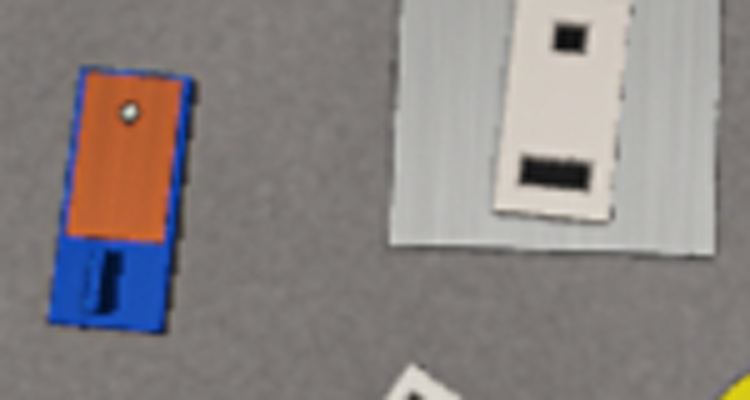

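The crop confirms the choice: copper panel on a blue holder at the left, with the dot (128,112) at the far end, and the large white sled on the plate with narrow slot (570,37) and wide slot (555,172). The plate reads 300x192 mm and the sled 130x66 mm, so the sizes match. Next is the move to above the fin.

```bash
cat >> h.py <<'E'
from scipy.spatial.transform import Rotation as Ro
def down(yaw): # tool x down, tool y at heading yaw+90deg (deg)
    a=np.radians(yaw);y=np.array([-np.sin(a),np.cos(a),0]);x=np.array([0,0,-1.]);return Ro.from_matrix(np.c_[x,y,np.cross(x,y)])
def plan(pos,yaw,s=None):
    s=s or telemetry.sense();r=Ro.from_quat(s["tcp_rot"])
    best=min((down(yaw),down(yaw+180)),key=lambda t:(r.inv()*t).magnitude())
    sh=r.inv().apply(np.array(pos)-s["tcp_pos"])/.2;tu=np.degrees((r.inv()*best).as_rotvec())/60
    ry=r.as_matrix()[:,1]
    print("tcp",np.round(s["tcp_pos"],4),"yaw",round(np.degrees(np.arctan2(-ry[0],ry[1])),2),"axes x,y,z:",np.round(r.as_matrix().T,3).tolist())
    print("row:",np.round(np.r_[sh,tu],4),"q7",s["qpos"][6])
E
python3 - <<'E'
from h import *
plan((.424,.286,.12),-5.5)
E
```

```text
tcp [0.2855 0.584  0.2314] yaw -26.05 axes x,y,z: [[0.0, 0.0, -1.0], [0.439, 0.898, 0.0], [0.898, -0.439, 0.0]]
row: [ 5.5680e-01 -1.0346e+00  1.2764e+00 -3.4250e-01  0.0000e+00 -2.0000e-04] q7 -0.05069050191100873
```

Call:
jog_arm(motion="0.28 -0.52 0.64 -0.3425 0 0 0;0.28 -0.52 0.64 -0.3425 0 0 0;0.28 -0.52 0.64 -0.3425 0 0 0;0.28 -0.52 0.64 -0.3425 0 0 0;0.28 -0.52 0.64 -0.3425 0 0 0", newtons=40)

```text
time_s: 1.4
tcp_pos: [0.3572, 0.4289, 0.1741]
tcp_rot: [0.035, 0.706, -0.038, 0.706]
ft_force: [-0.4, 0.0, -0.2]
gripper_width: 0.0854
```

```bash
python3 - <<'E'
from h import *
plan((.424,.286,.12),-5.5)
E
```

```text
tcp [0.3572 0.4289 0.1741] yaw -5.93 axes x,y,z: [[-0.0, -0.004, -1.0], [0.103, 0.995, -0.004], [0.995, -0.103, 0.0]]
row: [ 0.2734 -0.6752  0.4059 -0.0072  0.      0.0042] q7 0.5221581690030137
```

Call:
jog_arm(motion="0.273 -0.675 0.406 -0.007 0 0.004 0;0.273 -0.675 0.406 -0.007 0 0.004 0;0.273 -0.675 0.406 -0.007 0 0.004 0;0.273 -0.675 0.406 -0.007 0 0.004 0;0.273 -0.675 0.406 -0.007 0 0.004 0;0.273 -0.675 0.406 -0.007 0 0.004 0")

```text
time_s: 2.0
tcp_pos: [0.4226, 0.2943, 0.1213]
tcp_rot: [0.033, 0.706, -0.029, 0.707]
ft_force: [0.8, 0.1, 0.0]
gripper_width: 0.0853
```

```bash
python3 - <<'E'
from h import *
plan((.4245,.286,.027),-5.6)
p=eyes.get_image("scene");cv2.imwrite("pics/d.png",cv2.resize(p["color"][150:310,280:500],None,fx=3.5,fy=3.5,interpolation=cv2.INTER_CUBIC))
E
```

```text
tcp [0.4226 0.2943 0.1213] yaw -5.01 axes x,y,z: [[0.001, 0.006, -1.0], [0.087, 0.996, 0.006], [0.996, -0.087, 0.0]]
row: [ 4.713e-01 -4.330e-02  1.290e-02  9.900e-03  4.000e-04 -6.000e-03] q7 0.8307248839838584
```

View pics/d.png

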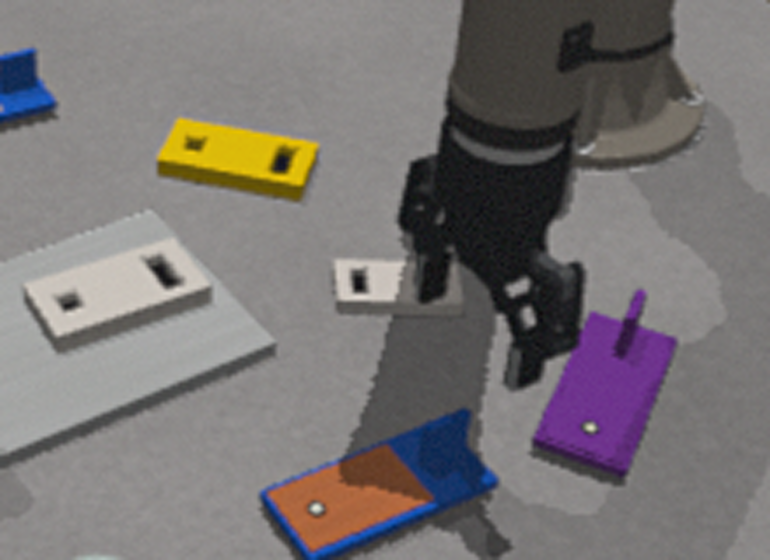

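The picture shows the open jaws (435,270) and (525,365) above the fin (455,440), with clear room on both sides.

```bash
python3 - <<'E'
from h import *
plan((.4245,.286,.027),-5.6)
E
```

```text
tcp [0.4224 0.295  0.1215] yaw -4.92 axes x,y,z: [[0.001, 0.007, -1.0], [0.086, 0.996, 0.007], [0.996, -0.086, 0.001]]
row: [ 0.4721 -0.0468  0.0142  0.0114  0.0006 -0.0064] q7 0.830874887818517
```

Call:
jog_arm(motion="0.2 -0.047 0.014 0.011 0 -0.006 0;0.4 -0.047 0.014 0.011 0 -0.006 0;0.472 -0.047 0.014 0.011 0 -0.006 0;0.472 -0.047 0.014 0.011 0 -0.006 0;0.472 -0.047 0.014 0.011 0 -0.006 0")

```text
time_s: 2.55
tcp_pos: [0.4248, 0.2852, 0.027]
tcp_rot: [0.034, 0.706, -0.035, 0.707]
ft_force: [0.2, -0.1, 0.7]
gripper_width: 0.0854
```

```bash
python3 - <<'E'
from h import *
plan((.4245,.286,.027),-5.6)
E
```

```text
tcp [0.4248 0.2852 0.027 ] yaw -5.59 axes x,y,z: [[0.001, -0.0, -1.0], [0.097, 0.995, -0.0], [0.995, -0.097, 0.001]]
row: [ 0.0001  0.0039 -0.0017  0.0002  0.0008  0.0003] q7 0.8507377929115458
```

Now on target, so I close, then lift.

Call:
jog_arm(motion="0 0 0 0 0 0 1;0 0 0 0 0 0 1;0 0 0 0 0 0 1;0 0 0 0 0 0 1;0 0 0 0 0 0 1;0 0 0 0 0 0 1;0 0 0 0 0 0 1;0 0 0 0 0 0 1;0 0 0 0 0 0 1;0 0 0 0 0 0 1", newtons=60)

```text
time_s: 3.55
tcp_pos: [0.4248, 0.2831, 0.0264]
tcp_rot: [0.035, 0.706, -0.036, 0.706]
ft_force: [0.1, 0.0, 2.5]
gripper_width: 0.0071
```

Call:
jog_arm(motion="-0.1 0 0 0 0 0 1;-0.25 0 0 0 0 0 1;-0.4 0 0 0 0 0 1;-0.4 0 0 0 0 0 1;-0.4 0 0 0 0 0 1")

```text
time_s: 4.05
tcp_pos: [0.4245, 0.2829, 0.1062]
tcp_rot: [0.035, 0.706, -0.036, 0.706]
ft_force: [-1.0, 0.4, -2.0]
gripper_width: 0.0067
```

```bash
python3 - <<'E'
from h import *
np.set_printoptions(precision=4,suppress=True)
s=telemetry.sense();print(s["gripper_width"])
plan((.4245,.286,.107),-5.6)
for n in("top","scene"):
    print(n,measure(eyes.get_image(n),(.475,.28),zh=s["tcp_pos"][2]-.027))
E
```

```text
0.006743805366167934
tcp [0.4245 0.2829 0.1062] yaw -5.76 axes x,y,z: [[-0.0, -0.002, -1.0], [0.1, 0.995, -0.002], [0.995, -0.1, -0.0]]
row: [-0.004   0.0156 -0.0016 -0.0026 -0.0001  0.0019] q7 0.8351400070686977
top {'panel': (array([0.5086, 0.2786]), np.float64(47.687956962632526), array([57.1673, 31.5712])), 'fintop': (array([0.4066, 0.2789]), np.float64(nan), array([nan, nan]))}
scene {'panel': (array([0.5029, 0.2784]), np.float64(-8.160897996801566), array([92.0977, 52.8759])), 'dot': array([0.5242, 0.2737]), 'fintop': (array([0.4405, 0.2844]), np.float64(32.36837575841102), array([19.6152,  7.9901]))}h.py:24: RuntimeWarning: Degrees of freedom <= 0 for slice
  w,V=np.linalg.eigh(np.cov((X-c).T));a=V[:,1];a=a*np.sign(a[0])
  c *= np.true_divide(1, fact)
  c *= np.true_divide(1, fact)
```

Call:
jog_arm(motion="0 -0.1 0.03 0 0 0 1;0 -0.25 0.08 0 0 0 1;0 -0.4 0.12 0 0 0 1;0 -0.55 0.17 0 0 0 1;0 -0.7 0.22 0.014 0 0 1;0 -0.85 0.26 0.014 0 0 1;0 -0.95 0.3 0.014 0 0 1;0 -1 0.31 0.014 0 0 1;0 -1 0.31 0.014 0 0 1")

```text
time_s: 5.05
tcp_pos: [0.4655, 0.0764, 0.1057]
tcp_rot: [0.04, 0.707, -0.043, 0.705]
ft_force: [-0.9, -0.4, -0.7]
gripper_width: 0.0067
```

```bash
python3 - <<'E'
from h import *
plan((.4755,.0307,.085),-6.6)
E
```

```text
tcp [0.4655 0.0764 0.1057] yaw -6.75 axes x,y,z: [[-0.003, -0.003, -1.0], [0.117, 0.993, -0.003], [0.993, -0.117, -0.002]]
row: [ 0.1039 -0.2209  0.0765 -0.0024 -0.0021  0.0032] q7 1.264745079278548
```

Call:
jog_arm(motion="0.03 -0.1 0.03 0 0 0 1;0.08 -0.2 0.07 -0.002 -0.002 0.003 1;0.104 -0.221 0.076 -0.002 -0.002 0.003 1;0.104 -0.221 0.076 -0.002 -0.002 0.003 1;0.104 -0.221 0.076 -0.002 -0.002 0.003 1;0.104 -0.221 0.076 -0.002 -0.002 0.003 1")

```text
time_s: 5.65
tcp_pos: [0.4765, 0.0339, 0.0862]
tcp_rot: [0.04, 0.705, -0.038, 0.707]
ft_force: [-0.1, -1.0, -1.4]
gripper_width: 0.0072
```

```bash
python3 - <<'E' 2>/dev/null
from h import *
np.set_printoptions(precision=4,suppress=True)
s=telemetry.sense()
plan((.4755,.0307,.085),-6.6)
for n in("top","scene"):
    p=eyes.get_image(n);cv2.imwrite(f"pics/e_{n}.png",p["color"])
    print(n,measure(p,(.525,.027),zh=s["tcp_pos"][2]-.027))
a=cv2.imread("pics/e_top.png")[150:260,230:380];b=cv2.imread("pics/e_scene.png")[160:290,220:400]
f=lambda x:cv2.resize(x,(750,int(x.shape[0]*750/x.shape[1])),interpolation=cv2.INTER_CUBIC)
v=np.vstack([f(a),f(b)]);cv2.imwrite("pics/e.png",cv2.resize(v,None,fx=.55,fy=.55,interpolation=cv2.INTER_AREA))
E
```

```text
tcp [0.4765 0.0339 0.0862] yaw -6.33 axes x,y,z: [[0.003, 0.002, -1.0], [0.11, 0.994, 0.002], [0.994, -0.11, 0.002]]
row: [ 0.0059 -0.0165 -0.0033  0.0045  0.0023 -0.0019] q7 1.3911914259728153
top {}
scene {'panel': (array([0.5527, 0.0268]), np.float64(-6.437866773862817), array([92.0088, 53.1587])), 'dot': array([0.5763, 0.0223]), 'fintop': (array([0.4934, 0.0367]), np.float64(56.53270737344269), array([19.7004,  7.4609]))}
```

View pics/e.png

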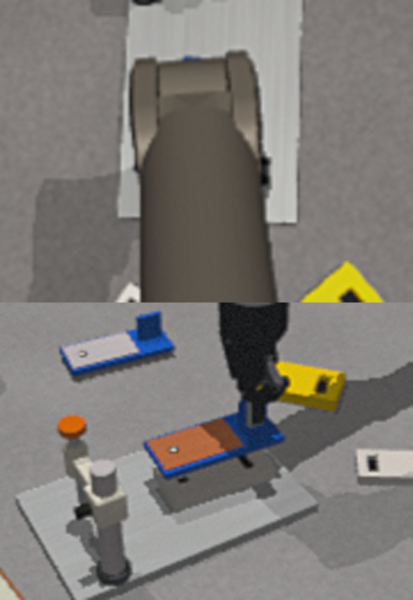

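In the scene view (lower half) the holder hangs over the sled, dot at (173,450), fin held at (255,415). The top view is blocked by the arm. The scene camera and robot kinematics agree on a shift of about (-1,-3) mm.

```bash
python3 - <<'E'
from h import *
plan((.4753,.0311,.063),-6.5)
E
```

```text
tcp [0.4766 0.0334 0.0863] yaw -6.37 axes x,y,z: [[0.003, 0.001, -1.0], [0.111, 0.994, 0.002], [0.994, -0.111, 0.003]]
row: [ 0.1163 -0.0122 -0.0053  0.0022  0.0025 -0.0017] q7 1.3914162815949298
```

Call:
jog_arm(motion="0.03 -0.012 -0.005 0.002 0.0025 -0.0017 1;0.07 -0.012 -0.005 0.002 0.0025 -0.0017 1;0.116 -0.012 -0.005 0.002 0.0025 -0.0017 1;0.116 -0.012 -0.005 0.002 0.0025 -0.0017 1;0.116 -0.012 -0.005 0.002 0.0025 -0.0017 1;0.116 -0.012 -0.005 0.002 0.0025 -0.0017 1")

```text
time_s: 6.35
tcp_pos: [0.4754, 0.0299, 0.0628]
tcp_rot: [0.04, 0.706, -0.041, 0.706]
ft_force: [0.6, 0.4, -1.3]
gripper_width: 0.0069
```

```bash
python3 - <<'E' 2>/dev/null
from h import *
np.set_printoptions(precision=4,suppress=True)
plan((.4753,.0311,.05),-6.5)
s=telemetry.sense()
print(measure(eyes.get_image("scene"),(.525,.027),zh=s["tcp_pos"][2]-.0264))
E
```

```text
tcp [0.4754 0.0299 0.0628] yaw -6.59 axes x,y,z: [[-0.0, -0.001, -1.0], [0.115, 0.993, -0.001], [0.993, -0.115, -0.0]]
row: [ 0.0641  0.0058 -0.0013 -0.0015 -0.0002  0.0006] q7 1.4064995023103035
{'panel': (array([0.5522, 0.0236]), np.float64(-6.0093599785404335), array([91.6075, 52.6562])), 'dot': array([0.5753, 0.0189]), 'fintop': (array([0.4921, 0.0339]), np.float64(46.74786996052652), array([21.6402,  6.9447]))}
```

Call:
jog_arm(motion="0.01 0.005 0 0 0 0 1;0.02 0.005 0 0 0 0 1;0.03 0.005 0 0 0 0 1;0.04 0.005 0 0 0 0 1;0.04 0.005 0 0 0 0 1;0.04 0.005 0 0 0 0 1")

```text
time_s: 7.0
tcp_pos: [0.4753, 0.031, 0.0547]
tcp_rot: [0.04, 0.706, -0.041, 0.706]
ft_force: [0.4, 0.7, -2.2]
gripper_width: 0.0073
```

```bash
python3 - <<'E' 2>/dev/null
from h import *
s=telemetry.sense();print(s["ft_force"],s["wrist_torque"])
plan((.4753,.0309,.05),-6.6)
E
```

```text
[ 0.35548464  0.71858334 -2.15511824] [-0.05231177  0.04514515 -0.00616521]
tcp [0.4753 0.031  0.0547] yaw -6.59 axes x,y,z: [[-0.001, -0.001, -1.0], [0.115, 0.993, -0.001], [0.993, -0.115, -0.001]]
row: [ 0.0234 -0.0002  0.0002  0.0002 -0.0006  0.0007] q7 1.4092500273841355
```

Already about 5 mm into the slots with no contact force, so I continue down.

Call:
jog_arm(motion="0.01 0 0 0 0 0 1;0.02 0 0 0 0 0 1;0.024 0 0 0 0 0 1;0.024 0 0 0 0 0 1;0.024 0 0 0 0 0 1")

```text
time_s: 7.5
tcp_pos: [0.4754, 0.0311, 0.0504]
tcp_rot: [0.04, 0.706, -0.041, 0.706]
ft_force: [-3.4, 0.1, 4.2]
gripper_width: 0.0074
```

```bash
python3 - <<'E' 2>/dev/null
from h import *
np.set_printoptions(precision=4,suppress=True)
s=telemetry.sense();print(s["ft_force"],s["wrist_torque"])
p=eyes.get_image("scene");cv2.imwrite("pics/f.png",cv2.resize(p["color"][170:300,220:400],None,fx=4,fy=4,interpolation=cv2.INTER_CUBIC))
print(measure(p,(.525,.027),zh=.024))
plan((.4753,.0309,.05),-6.6)
E
```

```text
[-3.4053  0.1226  4.2065] [-0.1051  0.3272 -0.0224]
{'panel': (array([0.552 , 0.0242]), np.float64(-6.165809295398348), array([92.1029, 53.2244])), 'dot': array([0.5752, 0.0201]), 'fintop': (array([0.4918, 0.0337]), np.float64(44.74363613953175), array([17.7323,  7.4458]))}
tcp [0.4754 0.0311 0.0504] yaw -6.58 axes x,y,z: [[-0.0, -0.0, -1.0], [0.115, 0.993, -0.0], [0.993, -0.115, -0.0]]
row: [ 0.0018 -0.001  -0.0004  0.0004 -0.0004  0.0004] q7 1.4122607471449558
```

View pics/f.png

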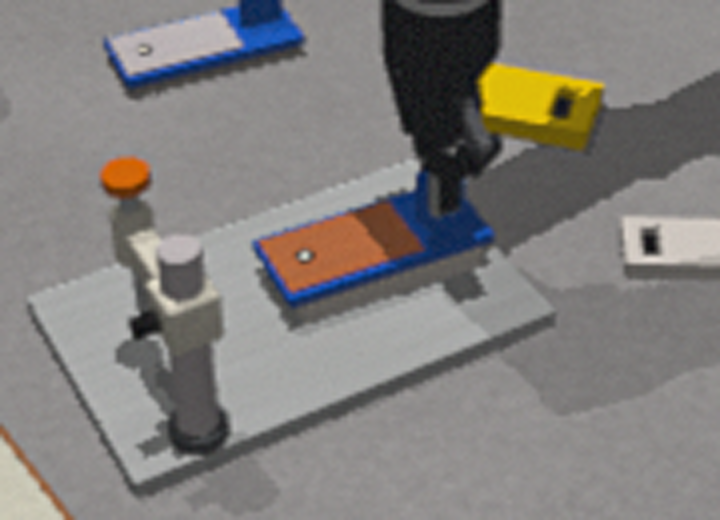

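The holder is flush on the sled, dot at (305,256), and TCP height equals the seated value (0.0504). Next I slide gently towards the probe, keeping the grip.

Call:
jog_arm(motion="0 0.006 0.03 0 0 0 1;0 0.013 0.08 0 0 0 1;0 0.02 0.13 0 0 0 1;0 0.028 0.18 0 0 0 1;0 0.035 0.23 0 0 0 1;0 0.043 0.28 0 0 0 1;0 0.05 0.33 0 0 0 1;0 0.058 0.38 0 0 0 1;0 0.066 0.43 0 0 0 1;0 0.074 0.48 0 0 0 1;0 0.08 0.52 0 0 0 1;0 0.08 0.52 0 0 0 1")

```text
time_s: 8.75
tcp_pos: [0.5809, 0.0348, 0.0504]
tcp_rot: [0.041, 0.706, -0.041, 0.706]
ft_force: [-1.5, 0.3, 5.8]
gripper_width: 0.0069
```

```bash
cat >> h.py <<'E'
def cap(p):
    w=pts(p);C=p["color"].astype(int);k=(np.hypot(w[...,0]-.69,w[...,1]-.022)<.06)&(w[...,2]>.135)&(C[...,2]>C[...,0]+60)
    top=k&(abs(w[...,2]-.166)<.005)
    return [(mom(p,m,.166)[0],mom(p,m,.166)[2]) if m.any() else None for m in(k,top)]
E
python3 - <<'E' 2>/dev/null
from h import *
np.set_printoptions(precision=4,suppress=True)
s=telemetry.sense();print(s["ft_force"])
p=eyes.get_image("scene");cv2.imwrite("pics/g.png",cv2.resize(p["color"][170:300,200:380],None,fx=4,fy=4,interpolation=cv2.INTER_CUBIC))
print(measure(p,(.63,.027),zh=.024),cap(p))
q=eyes.get_image("top");print("top",measure(q,(.63,.027),zh=.024),cap(q))
for n in (p,q):
    R=cv2.Rodrigues(np.array(n["rvec"],float))[0];print("cam",-R.T@np.array(n["tvec"]).ravel())
plan((.5922,.0345,.0502),-6.6)
E
```

```text
[-1.5335  0.3356  5.7952]
{'panel': (array([0.6272, 0.0322]), np.float64(74.572340260206), array([52.8349, 33.7815])), 'dot': array([0.6383, 0.018 ]), 'fintop': (array([0.5976, 0.0386]), np.float64(51.22520278947012), array([17.1513,  7.0315]))} [(array([0.6936, 0.0251]), array([32.7872, 24.8336])), (array([0.6932, 0.0243]), array([30.6069, 25.3122]))]
top {} [(array([0.704 , 0.0206]), array([11.8828,     nan])), (array([0.704 , 0.0206]), array([11.8828,     nan]))]
cam [0.9745 0.7789 0.7905]
cam [0.3115 0.0148 1.257 ]
tcp [0.5808 0.0348 0.0503] yaw -6.6 axes x,y,z: [[-0.0, -0.001, -1.0], [0.115, 0.993, -0.001], [0.993, -0.115, -0.0]]
row: [ 0.0007  0.0051  0.0566 -0.0001 -0.0001  0.0005] q7 1.4486285807832653
```

View pics/g.png

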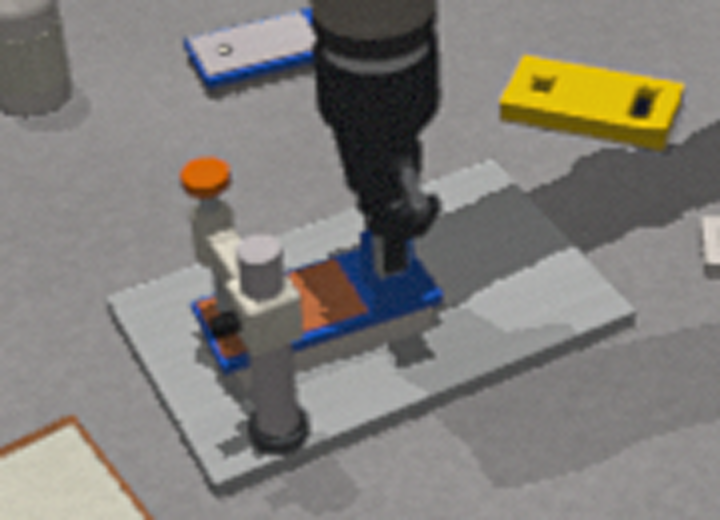

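The sled follows with the holder seated. The clamp now hides the dot at about (225,320), so the last 11 mm go by robot kinematics, and I check from the top camera once the arm is clear.

Call:
jog_arm(motion="0 0 0.02 0 0 0 1;0 -0.001 0.04 0 0 0 1;0 -0.001 0.055 0 0 0 1;0 -0.001 0.055 0 0 0 1;0 -0.001 0.055 0 0 0 1;-0.003 -0.001 0.055 0 0 0 1;-0.003 -0.001 0.055 0 0 0 1")

```text
time_s: 9.55
tcp_pos: [0.59, 0.0338, 0.0504]
tcp_rot: [0.04, 0.707, -0.041, 0.705]
ft_force: [-5.2, 0.1, 6.0]
gripper_width: 0.0072
```

```bash
python3 - <<'E' 2>/dev/null
from h import *
s=telemetry.sense();print(s["ft_force"])
plan((.5917,.0333,.0504),-6.6)
E
```

```text
[-5.23052383  0.08283033  5.98883273]
tcp [0.59   0.0338 0.0504] yaw -6.58 axes x,y,z: [[-0.003, -0.0, -1.0], [0.115, 0.993, -0.001], [0.993, -0.115, -0.003]]
row: [-0.0002 -0.0013  0.0088  0.0004 -0.0033  0.0005] q7 1.4540717053395977
```

Call:
jog_arm(motion="0 -0.001 0.008 0 0 0 1;0 -0.001 0.01 0 0 0 1;-0.003 -0.001 0.01 0 0 0 1;-0.005 -0.001 0.01 0 0 0 1")

```text
time_s: 9.95
tcp_pos: [0.5929, 0.0331, 0.0507]
tcp_rot: [0.04, 0.706, -0.041, 0.705]
ft_force: [-1.1, -0.3, -1.5]
gripper_width: 0.0069
```

```bash
python3 - <<'E' 2>/dev/null
from h import *
s=telemetry.sense();print(s["ft_force"])
plan((.5917,.0333,.0504),-6.6)
E
```

```text
[-1.05288662 -0.2680292  -1.46254682]
tcp [0.5929 0.0331 0.0507] yaw -6.57 axes x,y,z: [[-0.001, -0.001, -1.0], [0.114, 0.993, -0.001], [0.993, -0.114, -0.001]]
row: [ 0.0017  0.0004 -0.0059  0.0004 -0.0013  0.0009] q7 1.4550104425548955
```

Call:
jog_arm(motion="0 0 0 0 0 0 0.5;0 0 0 0 0 0 0;0 0 0 0 0 0 0;0 0 0 0 0 0 0;0 0 0 0 0 0 0;-0.15 0 -0.02 0 0 0 0;-0.35 0 -0.05 0 0 0 0;-0.55 0 -0.1 0 0 0 0;-0.65 0 -0.25 0 0 0 0;-0.7 0.2 -0.45 0 0 0 0;-0.75 0.45 -0.6 0 0 0 0;-0.8 0.7 -0.8 0 0 0 0")

```text
time_s: 11.15
tcp_pos: [0.4657, 0.1654, 0.2076]
tcp_rot: [0.041, 0.705, -0.041, 0.706]
ft_force: [1.2, 0.6, 1.2]
gripper_width: 0.0854
```

Call:
jog_arm(motion="0 0.25 0 0 0 0 0;0 0.5 0 0 0 0 0.5;0 0.8 0 0 0 0 1;0 1 0 0 0 0 1;0 1 0 0 0 0 1;0 1 0 0 0 0 1;0 1 0 0 0 0 1")

```text
time_s: 11.85
tcp_pos: [0.4897, 0.361, 0.2063]
tcp_rot: [0.041, 0.706, -0.042, 0.706]
ft_force: [1.1, -1.2, 0.2]
gripper_width: 0.0004
```

```bash
python3 - <<'E' 2>/dev/null
from h import *
np.set_printoptions(precision=4,suppress=True)
q=eyes.get_image("top");print("top",measure(q,(.64,.027),zh=.024),cap(q))
im=q["color"].copy();cv2.imwrite("pics/top2.png",im)
print(proj(q,[(.690,.0208,.0445),(.690,.0208,.051)]))
cv2.imwrite("pics/hh.png",cv2.resize(im[115:225,260:350],None,fx=6,fy=6,interpolation=cv2.INTER_CUBIC)[:590])
p=eyes.get_image("scene");print("scene",measure(p,(.64,.027),zh=.024),cap(p));print(telemetry.sense()["tcp_pos"])
E
```

```text
top {'panel': (array([0.6559, 0.0238]), np.float64(-21.4882410699302), array([83.3439, 52.6036])), 'fintop': (array([0.5919, 0.0329]), np.float64(-6.447577632909672), array([35.8112,  8.2656]))} [(array([0.6895, 0.0201]), array([27.5729, 25.1701])), (array([0.6899, 0.0199]), array([26.5948, 25.3082]))]
[[307.8301 143.8204]
 [307.8127 143.1505]]
scene {'panel': (array([0.6323, 0.0321]), np.float64(78.66083033340098), array([55.7915, 23.525 ])), 'dot': array([0.6386, 0.0137]), 'fintop': (array([0.5959, 0.0388]), np.float64(-1.3948698529320422), array([36.6408, 14.7138]))} [(array([0.6934, 0.025 ]), array([32.7764, 24.0597])), (array([0.6931, 0.0243]), array([31.2839, 24.2196]))]
[0.4899 0.3607 0.2066]
```

View pics/hh.png

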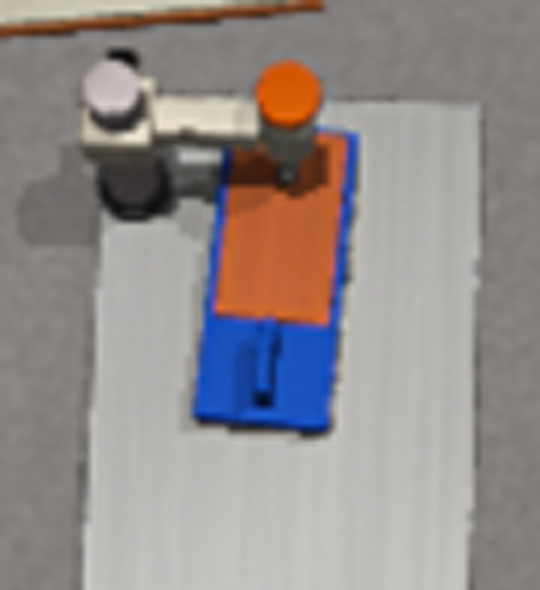

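The top picture shows the tip (287,177) over the panel and hiding the dot, with the holder flush on the sled. I check the offset by fitting projected slab and cap outlines in both cameras.

```bash
cat >> h.py <<'E'
from scipy.optimize import minimize
def fit(p,mask,valid,corners,x0):
    S=8
    def cost(x):
        c,s=np.cos(x[2]),np.sin(x[2]);P=corners.copy();P[:,:2]=P[:,:2]@np.array([[c,s],[-s,c]])+x[:2]
        h=cv2.convexHull(proj(p,P).astype(np.float32)).reshape(-1,2)
        u0,v0=np.floor(h.min(0)).astype(int)-3;W,H=(np.ceil(h.max(0)).astype(int)+4)-(u0,v0)
        r=np.zeros((H*S,W*S),np.uint8);cv2.fillConvexPoly(r,np.round(((h-(u0,v0)+.5)*S-.5)*16).astype(np.int32),255,shift=4)
        f=np.zeros(mask.shape);f[v0:v0+H,u0:u0+W]=cv2.resize(r,(int(W),int(H)),interpolation=cv2.INTER_AREA)/255.
        return (((f-mask)**2)*valid).sum()
    sim=np.array([x0]+[np.array(x0)+d for d in np.diag([.006,.006,.04])])
    r=minimize(cost,x0,method="Nelder-Mead",options=dict(initial_simplex=sim,xatol=1e-5,fatol=1e-3,maxiter=400));return r.x,r.fun
def box(lx,ly,z0,z1):return np.array([(a*lx/2,b*ly/2,z) for a in(-1,1) for b in(-1,1) for z in(z0,z1)])
def both(p,x0,zh,cap0=(.691,.022)):
    C=p["color"].astype(int);B,G,R=C[...,0],C[...,1],C[...,2];w=pts(p)
    col=((B>R+25)&(B>G+15))|((R>B+35)&(R>G+20));col&=(np.hypot(w[...,0]-x0[0],w[...,1]-x0[1])<.13)&(w[...,2]<.1)
    bad=(w[...,2]>zh+.065);bad=cv2.dilate(bad.astype(np.uint8),np.ones((3,3)))>0
    near=cv2.dilate(col.astype(np.uint8),np.ones((5,5)))>0
    v=~bad
    # no use of the region at the head (occluded, shaded)
    u=proj(p,[(cap0[0],cap0[1],zh+.02)])[0];vv,uu=np.mgrid[0:400,0:640]
    v&=~(np.hypot(uu-u[0],vv-u[1])<16) if zh>.01 else True
    a,f=fit(p,col*1.,v,box(.15,.066,zh+.009,zh+.019),x0)
    t=np.linspace(0,6.28,40);cy=np.vstack([np.c_[.015*np.cos(t),.015*np.sin(t),0*t+z] for z in(.156,.166)])
    o=(R>B+60)&(np.hypot(w[...,0]-.69,w[...,1]-.022)<.06)&(w[...,2]>.135)
    b,g=fit(p,o*1.,np.ones_like(v),cy,[*cap0,0.])
    dot=a[:2]+.05*np.array([np.cos(a[2]),np.sin(a[2])])
    return a,f,dot,b[:2],g
E
python3 - <<'E' 2>/dev/null
from h import *
np.set_printoptions(precision=4,suppress=True)
for n in("top","scene"):
    p=eyes.get_image(n)
    a,f,dot,b,g=both(p,[.642,.027,-.113],.024)
    print(n,a[:2],np.degrees(a[2]),round(f,1),"dot",dot,"cap",b,round(g,1),"err mm",(dot-b)*1000)
    c=dict(p);c["color"]=cv2.imread(f"pics/{n}0.png")
    if n=="top": 
        K=eyes
E
```

```text
top [0.642  0.0278] -6.566839665076393 20.6 dot [0.6917 0.0221] cap [0.6911 0.02  ] 7.8 err mm [0.5763 2.1478]
scene [0.643  0.0269] -5.505123674984559 71.3 dot [0.6927 0.0221] cap [0.6917 0.0183] 23.4 err mm [1.0485 3.8104]
```

```bash
python3 - <<'E' 2>/dev/null
from h import *
p=eyes.get_image("top");im=p["color"][128:160,292:324].astype(float)
im=np.clip(im*1.6,0,255).astype(np.uint8);im=cv2.resize(im,None,fx=18,fy=18,interpolation=cv2.INTER_NEAREST)
t=np.linspace(0,6.28,30)
def dr(c,r,z,col):
    q=proj(p,np.c_[c[0]+r*np.cos(t),c[1]+r*np.sin(t),0*t+z]);cv2.polylines(im,[np.round((q-(292,128)+.5)*18).astype(np.int32)],True,col,1)
dr((.6914,.0219),.006,.0445,(0,255,0)) # predicted dot rim
dr((.690,.0208),.004,.06,(255,0,255)) # rod
dr((.690,.0208),.013,.1,(255,255,0)) # head bottom
cv2.imwrite("pics/i.png",im)
E
```

```text
(no output)
```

View pics/i.png

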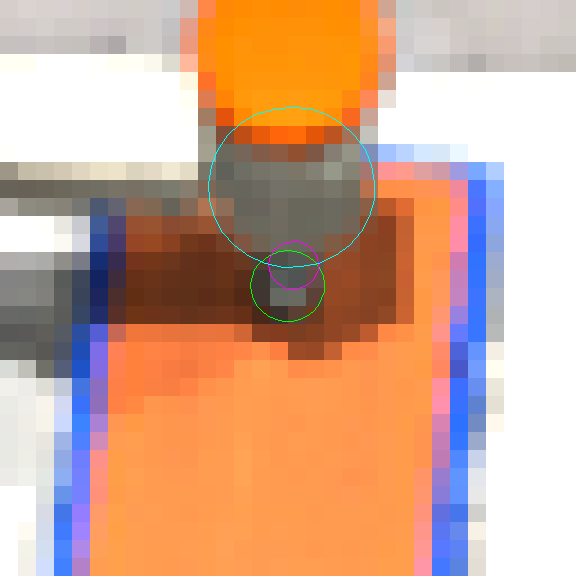

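The zoomed top view shows the shaded dot and its rim at about (288,288), matching the predicted green outline. The rod and head are centred on column 285-292, so the dot sits within about 1-1.5 mm of the tip. Now to press the cap.

```bash
python3 - <<'E' 2>/dev/null
from h import *
plan((.692,.0225,.20),-6.6)
E
```

```text
tcp [0.4896 0.3616 0.2068] yaw -6.69 axes x,y,z: [[-0.0, -0.001, -1.0], [0.116, 0.993, -0.001], [0.993, -0.116, -0.0]]
row: [ 3.4700e-02 -1.5661e+00  1.2025e+00 -1.5000e-03 -1.0000e-04  5.0000e-04] q7 0.7722532220671726
```

Call:
jog_arm(motion="0 -0.2 0.1 0 0 0 1;0 -0.4 0.2 0 0 0 1;0 -0.6 0.35 0 0 0 1;0 -0.8 0.5 0 0 0 1;0 -1 0.65 0 0 0 1;0 -1 0.8 0 0 0 1;0 -1 0.8 0 0 0 1;0 -1 0.8 0 0 0 1")

```text
time_s: 12.9
tcp_pos: [0.6251, 0.1455, 0.2063]
tcp_rot: [0.041, 0.706, -0.041, 0.705]
ft_force: [-0.0, 0.1, 0.0]
gripper_width: -0.0
```

```bash
python3 - <<'E' 2>/dev/null
from h import *
plan((.692,.0225,.20),-6.6)
E
```

```text
tcp [0.6251 0.1455 0.2063] yaw -6.64 axes x,y,z: [[-0.001, -0.0, -1.0], [0.116, 0.993, -0.0], [0.993, -0.116, -0.001]]
row: [ 3.120e-02 -5.723e-01  4.033e-01 -7.000e-04 -1.200e-03  3.000e-04] q7 1.223744062304759
```

Call:
jog_arm(motion="0 -0.15 0.1 0 0 0 1;0 -0.35 0.25 0 0 0 1;0 -0.5 0.35 0 0 0 1;0.03 -0.572 0.403 0 0 0 1;0.03 -0.572 0.403 0 0 0 1;0.03 -0.572 0.403 0 0 0 1;0.03 -0.572 0.403 0 0 0 1;0.03 -0.572 0.403 0 0 0 1")

```text
time_s: 13.7
tcp_pos: [0.6917, 0.0258, 0.2007]
tcp_rot: [0.04, 0.706, -0.039, 0.706]
ft_force: [-0.7, -0.2, -0.1]
gripper_width: -0.0002
```

```bash
python3 - <<'E' 2>/dev/null
from h import *
plan((.692,.0225,.168),-6.6);print(telemetry.sense()["ft_force"])
E
```

```text
tcp [0.6917 0.0258 0.2007] yaw -6.37 axes x,y,z: [[-0.001, 0.001, -1.0], [0.111, 0.994, 0.001], [0.994, -0.111, -0.001]]
row: [ 0.1635 -0.0166  0.0037  0.0038 -0.0008 -0.0008] q7 1.4445055719299014
[-0.66411629 -0.20345401 -0.08811862]
```

Call:
jog_arm(motion="0.06 -0.016 0.003 0 0 0 1;0.12 -0.016 0.003 0 0 0 1;0.163 -0.016 0.003 0 0 0 1;0.163 -0.016 0.003 0 0 0 1;0.17 -0.016 0.003 0 0 0 1;0.18 -0.016 0.003 0 0 0 1;0.19 -0.016 0.003 0 0 0 1;0.19 -0.016 0.003 0 0 0 1")

```text
time_s: 14.5
tcp_pos: [0.6925, 0.0196, 0.1629]
tcp_rot: [0.04, 0.706, -0.041, 0.706]
ft_force: [-1.4, -0.0, 3.9]
gripper_width: 0.0003
```

```bash
python3 - <<'E' 2>/dev/null
from h import *
plan((.692,.0225,.1595),-6.6);print(telemetry.sense()["ft_force"])
E
```

```text
tcp [0.6925 0.0196 0.1629] yaw -6.59 axes x,y,z: [[-0.0, -0.0, -1.0], [0.115, 0.993, -0.0], [0.993, -0.115, -0.0]]
row: [ 0.0169  0.014  -0.0042  0.0002 -0.0001  0.0005] q7 1.4549388531347214
[-1.40384653e+00 -1.76896888e-04  3.86993218e+00]
```

Call:
jog_arm(motion="0.006 0 0 0 0 0 1;0.012 0 0 0 0 0 1;0.018 0 0 0 0 0 1;0.02 0 0 0 0 0 1;0.02 0 0 0 0 0 1;0.02 0 0 0 0 0 1")

```text
time_s: 15.1
tcp_pos: [0.6925, 0.0196, 0.1593]
tcp_rot: [0.04, 0.706, -0.041, 0.706]
ft_force: [-3.9, 0.0, 5.8]
gripper_width: 0.0001
```

```bash
python3 - <<'E' 2>/dev/null
from h import *
plan((.692,.0225,.1595),-6.6);print(telemetry.sense()["ft_force"])
E
```

```text
tcp [0.6925 0.0196 0.1593] yaw -6.59 axes x,y,z: [[-0.0, -0.0, -1.0], [0.115, 0.993, -0.0], [0.993, -0.115, -0.0]]
row: [-0.0009  0.014  -0.0043  0.0002 -0.      0.0004] q7 1.4555254649155922
[-3.93977835  0.01168018  5.7901593 ]
```

Height 0.1593 suggests contact, but the force is ambiguous. I press slightly more to see a stiff jump.

Call:
jog_arm(motion="0.003 0 0 0 0 0 1;0.005 0 0 0 0 0 1;0.005 0 0 0 0 0 1;0.005 0 0 0 0 0 1")

```text
time_s: 15.5
tcp_pos: [0.6926, 0.0196, 0.1591]
tcp_rot: [0.041, 0.706, -0.041, 0.706]
ft_force: [-3.0, 0.2, 8.5]
gripper_width: -0.0001
```

Call:
jog_arm(motion="0.003 0 0 0 0 0 1;0.005 0 0 0 0 0 1;0.005 0 0 0 0 0 1;0.005 0 0 0 0 0 1")

```text
time_s: 15.9
tcp_pos: [0.6926, 0.0197, 0.1589]
tcp_rot: [0.041, 0.706, -0.041, 0.706]
ft_force: [-4.7, -0.0, 11.1]
gripper_width: 0.0001
```

Call:
jog_arm(motion="-0.03 0 0 0 0 0 1;-0.07 0 0 0 0 0 1;-0.15 0 0 0 0 0 1;-0.3 0 0 0 0 0 1;-0.3 0.2 -0.1 0 0 0 1;-0.3 0.45 -0.25 0 0 0 1;-0.3 0.7 -0.5 0 0 0 1;-0.3 0.95 -0.7 0 0 0 1;-0.3 1 -0.9 0 0 0 1;-0.3 1 -1 0 0 0 1;-0.3 1 -1 0 0 0 1")

```text
time_s: 17.0
tcp_pos: [0.5104, 0.247, 0.2166]
tcp_rot: [0.037, 0.708, -0.036, 0.704]
ft_force: [1.0, 0.0, -0.1]
gripper_width: 0.0
```

Call:
jog_arm(motion="0 0.25 0 0 0 0 1;0 0.5 0 0 0 0 1;0 0.5 0 0 0 0 1;0 0.5 0 0 0 0 1")

```text
time_s: 17.4
tcp_pos: [0.5281, 0.3419, 0.2164]
tcp_rot: [0.039, 0.706, -0.04, 0.706]
ft_force: [0.3, -1.1, 0.2]
gripper_width: -0.0002
```

```bash
python3 - <<'E' 2>/dev/null
from h import *
np.set_printoptions(precision=4,suppress=True)
p=eyes.get_image("top")
a,f,dot,b,g=both(p,[.642,.027,-.113],.024)
print(a[:2],np.degrees(a[2]),round(f,1),"dot",dot,"cap",b,"err mm",(dot-b)*1000)
w=pts(p);C=p["color"].astype(int);o=(C[...,2]>C[...,0]+80)&(np.hypot(w[...,0]-.69,w[...,1]-.022)<.03)&(w[...,2]>.14);print("cap z",np.nanmedian(w[o][:,2]))
im=np.clip(p["color"][115:215,255:355]*1.3,0,255).astype(np.uint8);cv2.imwrite("pics/j.png",cv2.resize(im,None,fx=5.5,fy=5.5,interpolation=cv2.INTER_NEAREST))
q=eyes.get_image("scene")
for t in("grey_holder","beaker","rinse_bottle"):
    for d in trace(q,t)[:1]:print(t,d["extent"])
print(telemetry.sense()["tcp_pos"])
E
```

```text
[0.6421 0.0278] -6.714661411735443 16.5 dot [0.6918 0.0219] cap [0.6911 0.02  ] err mm [0.6761 1.9502]
cap z 0.1661667701701289
grey_holder [246.6, 160.7, 297.7, 195.8]
beaker [290.9, 313.5, 325.0, 359.9]
rinse_bottle [196.0, 150.1, 219.6, 203.2]
[0.5288 0.3388 0.2167]
```

View pics/j.png

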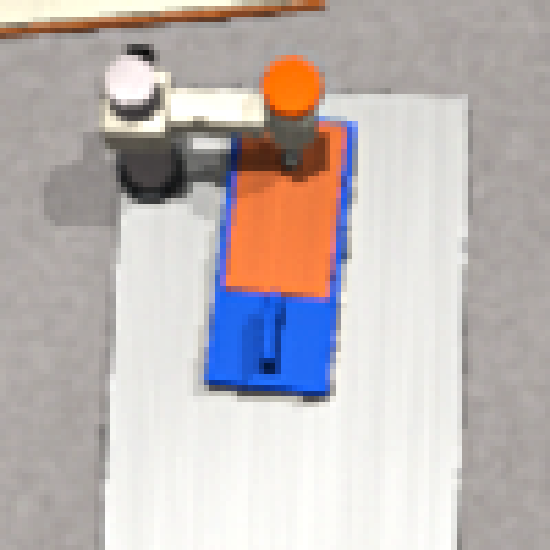

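The last view shows the holder still flush with its dot under the tip (290,160). The cap is back at 0.166 m and the other objects are unmoved. Handing in.

```bash
python3 -c "
from workcell import ticket;print(ticket.job_done())"
```

```text
the job is handed in; nothing more can be done
None
```

I seated the copper holder in the large white sled, slid them together under the probe and pressed the orange cap. I then backed the arm off and handed the job in at about 17.5 s; no verdict was reported.

**What the last checks showed:**
- **Seating:** the gripper height when seated matched the expected value (0.0504 m), and the slab looked flush on the sled.
- **Touch:** near 7 mm of travel the force rose from 5.8 to 11.1 N over about 0.4 mm. That jump is what I take as the tip touching the panel.
- **Spring-back:** the cap is back at 0.166 m.
- **Other objects:** the grey holder, beaker and bottle outlines are within a few pixels of where they started.

**What disagreed:**
- **Dot offset:** the tip partly hides the dot from the top camera. The top camera's outline fit puts the dot about 2 mm from the tip, while the direct view and the robot's own position put it at about 1 to 1.5 mm. Both are inside the 4 mm limit.
- **Scene camera:** its fit gave about 4 mm, but the clamp hides the dot from that side and the fit was poor, so I did not use it.

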